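# Set the load step on the generator tester and start it

## Robot

A 7-joint arm with a two-finger parallel gripper is mounted at the origin on the work surface. World frame = base frame: x ahead of the robot, y to its left, z up, the work surface at z = 0. Lengths are in m, angles in degrees, forces in N, time in s.
With the tool pointing down it reaches from about 0.425 to 1.025 m from the base axis. Payload 3.6 kg.
Tool frame: the origin (TCP) lies between the finger pads; the fingertips stand 11 mm ahead of it and the grasp point (between the pads) lies 8 mm behind it (bot.tip_reach is the distance from the TCP to the fingertips, in m); z points along the fingers, y is the direction in which the jaws open and shut (so a half turn about z gives the same grasp; the last joint's range is limited). The gripper opens to 85 mm and grips with 20 to 120 N. Pads are 22 mm wide; open, the fingers measure 114 mm over their backs; the gripper's body (76 mm by 85 mm) begins 54 mm behind the grasp point. The pads swing forward as they close: fully open they stand 13 mm farther back than shut.
Start: joints at [-81.618, 33.873, 2.773, 92.16, -1.908, 54.013, -1.931], TCP at [0.172, 0.704, 0.203] pointing down, gripper open.
Joint ranges: [-153.93, 153.93], [-27.13, 128.08], [-72.61, 78.16], [10.71, 143.7], [-87.88, 267.88], [4.46, 118.87], [-176.78, 176.78]. Speed limits (degrees/s): [147.25, 147.25, 180, 180, 180, 180, 180].

## Interface

Orientations are given as [roll, pitch, yaw] about the fixed x, y, z axes, in that order (R = Rz(yaw) Ry(pitch) Rx(roll)).
In Python, from cell import get_state, grab_frame, bot, models gives the robot as it stands.
- The arm moves only by the tool jog_arm, never from a script. Its arguments are lists of equal length, an entry for each row: "offset": the shift along the tool's x, y, z in cm, a list of three; "angular": the turn, a rotation vector about the tool's x, y, z in degrees, a list of three; "hand": the closure in counts, from 0 (fully open) to 255 (shut). A call has exactly 8 rows; each row is the pose to reach, as a shift and turn from the pose measured when the call began, along the tool's axes at that moment; what a row does not reach only later rows make up. A row lasts 1/8 s, in which the tool goes at most 62.5 mm and 10.7 degrees, less where a joint would pass 70% of its speed; a pose out of reach is approached as far as the arm can. A call with a gripper value outside its range is refused whole. The fingers move at their own pace and stop on an object; "force" is the grip in N (left out, the last holds). Time passes only in rows, so rows that repeat a pose let the fingers close, or fill a call up. It gives the time, the measured TCP pose, the force and the opening at its end, in the units of the state.
- get_state(): the state, without advancing time (a new reading comes with each control period).
- grab_frame(name): name is "scene" or "top" or "wrist"; returns a dict with "frame" (400x640x3 uint8, blue, green, red), "range_z" (400x640 float32, m along the optical axis (not along the pixel's ray), 0 where there is no reading), "K" (3x3 intrinsics, pixels), "k1" (the pictures are not rectified: a ray, as slopes to the right and down, at radius r is drawn at 1 + k1 r^2 times it, then the intrinsics apply), "pose" (4x4, takes a point from camera to world coordinates); the wrist camera has in their place "T_tool_cam" (4x4, takes a point from camera to tool coordinates, whose origin is the TCP and whose axes are the flange's). Camera axes: x right, y down, z forward; pixel columns grow to the right and rows downward; lengths in m; the calibration is good to about 2 mm. A picture is of the moment at which its call begins: read the wrist's pose just before it.
- bot.close_job(): hands the job in, once; it reports no verdict.
Trained networks look in the newest picture that a camera, given by its name, has taken for a name from the list of things; names that differ only in an ending like _2 or _b are one class to them, and where a whole thing is asked for, a point or a joint stands for the part that bears it (a point fixed in the world has none). Each returns a list of dicts, best first, with "score" (0 to 1); they miss things now and then, are a little off and sometimes report something else, mostly with a low value. They report only what shows in the picture. A call takes as long as a camera call.
- models.find_in(name, camera): "box" ([centre column, centre row, width, height] in pixels, round what is visible of it).
- models.pinpoint(name, camera): "centre" ([column, row] in pixels: a listed point, or the origin of a listed thing).
The state is a dict: "time_s": time; "joint_positions": joint angles; "joint_velocities": joint speeds; "joint_efforts": joint torques, N m; "tcp_pos": TCP position; "tcp_rot": TCP orientation; "ft_force": force on the tool from outside, world axes, zero at the start; "ft_torque": the same for the moment, N m; "opening": finger opening in m.
Only numpy, scipy, OpenCV 4.12 (cv2) and the standard library are available. Lean on these libraries where they do the work, as an engineer would, in place of code of your own. Each camera call takes 0.05 s, during which the arm holds its last target.

## Task

Set the generator load tester: flick the edge of its thumbwheel clockwise (seen from above) with a fingertip, click by click, until the one long tooth sits at the pointer wedge on the panel, without running past it. Only then press the start button fully down and let it come back up. Leave the bottle, the can and the screwdriver where they are.

Things in the scene. Friction and masses are not known exactly. Their poses are not given: they have to be found in the camera images.
- tester: Load tester: grey metal case fixed to the bench, 200 (x) x 300 (y) x 90 mm high; origin at the centre of its underside on the bench, z up. On its flat top panel (90 mm above the bench) stand the thumbwheel (axle at x = -10, y = +60 mm in the case's frame) and the start button (x = -10, y = -95 mm). The side with sockets and vents is -x.
- wheel (a joint): Angle of the black thumbwheel (rad), growing as it turns clockwise seen from above; 0 = long tooth at the pointer; it starts two to four clicks short (negative). A sprung detent holds it at every 0.785 rad (0 is one click) and pulls it into the nearest click when let go. Moving it on takes 1 to 3 N at the teeth; it is damped and does not spin on. It cannot tip or lift.
- wheel_axis (a point): Point on the thumbwheel's vertical axle, 16 mm above the panel, fixed to the case. Flat star wheel: 8 straight radial teeth, one every 45 degrees, 6 mm wide, from 8 to 24 mm above the panel, reaching 50 mm from the axle. The wheel is solid within 36 mm and a fixed steel cap of that radius, top 33 mm above the panel, covers it: the gaps between teeth are open only outside 36 mm.
- long_tip (a point): Outer end of the one long tooth, which reaches 66 mm from the axle and widens to a 14 mm paddle over its last 12 mm, else like the others; at half its height, 16 mm above the panel. Turns with the wheel. At a click the teeth point along the case's x and y axes and the diagonals between.
- pointer (a point): Tip of the pointer, a black triangular wedge 24 mm long, 28 mm wide, lying on the panel and rising 8 mm above it, on the +x side of the wheel and pointing at the axle. The tip is 70 mm from the axle in the case's +x direction. Fixed to the case.
- start (a joint): Travel of the start button (m): 0 = up, 0.006 = fully down. It springs back; fully down takes 5 N.
- start_top (a point): Centre of the top of the start button: a black round plunger 28 mm across in a steel collar 44 mm across and 12 mm high. When up, the button's top is 22 mm above the panel, when fully down 16 mm. The point moves with the button.
- oil_bottle: Loose white oil bottle, 64 mm across, 170 mm tall, standing left of the tester; origin at the centre of its base. Not part of the work.
- spray_can: Loose can, 60 mm across, 140 mm tall, standing right of the tester; origin at the centre of its base. Not part of the work.
- screwdriver: Loose screwdriver, about 200 mm long and 26 mm thick at the handle, lying on the bench between the robot and the tester. Not part of the work.

How it is judged (in metres and radians):
On the way, in this order (a step that is already met when the one before it is completed fails the run):
1. the long tooth sits at the pointer, in its click (value of joint wheel between -0.15 and 0.15 rad), for 0.3 s.
2. the start button is pressed fully down (all of step 1 and value of joint start above 0.0045 m), for 0.05 s.
At the end, for the whole second after the job is handed in: The wheel rests with its long tooth at the pointer (within 0.15 rad), the start button has been pressed down (more than 4.5 of its 6 mm) after the wheel was set and is up again (within 1.5 mm) (all of step 1 and value of joint start below 0.0015 m and velocity of joint wheel between -0.1 and 0.1 rad/s); the robot touches nothing.
It fails at once if the wheel ran past the pointer (by more than half a click) (value of joint wheel above 0.4 rad).
It fails at once if the start button was pressed before the wheel was set (value of joint start above 0.002 m and not (value of joint wheel between -0.15 and 0.15 rad)).
It fails at once if the bottle, the can or the screwdriver was moved by more than 20 mm, lifted or tipped (distance of any of oil_bottle, spray_can, screwdriver from where it was at the start of the episode above 0.02 m or angle between any of oil_bottle, spray_can's own z axis and vertical above 0.25 rad).
It also fails if it takes over 64 s, if anything falls off the work surface, if the arm or the gripper's body presses on something with over 40 N, if the wrist force passes 120 N, or if a joint passes its speed limit or range.

## Working session

There is one attempt and no reset: what is moved stays moved. The work goes in short steps, Python scripts to look and compute and a tool call to move; the robot and the scene stay as the last step left them, time stands still between calls to the robot, and variables do not carry over. Pictures are saved under pics/ and viewed, and the job is handed in when it is done.

Besides the shell and the picture viewer there is one more tool, called after "Emit:" as a command line: name --argument value ..., lists and objects as JSON in quotes. jog_arm: Moves the arm, as the interface text tells. Its arguments: {"type":"object","properties":{"offset":{"type":"array"},"angular":{"type":"array"},"hand":{"type":"array"},"force":{"type":"number"}},"required":["offset","angular","hand"]}

```bash
ls; mkdir -p pics; cat > h.py <<'E'
import numpy as np,cv2
from cell import get_state,grab_frame,bot,models
from scipy.spatial.transform import Rotation as R
def ray(f,px):
    K=np.array(f["K"]);k1=float(f["k1"])
    d=np.array([(px[0]-K[0,2])/K[0,0],(px[1]-K[1,2])/K[1,1]])
    u=d.copy()
    for _ in range(20): u=d/(1+k1*(u@u))
    return np.array([u[0],u[1],1.])
def cam(f,st=None):
    if "pose" in f: return np.array(f["pose"])
    T=np.eye(4);T[:3,:3]=R.from_euler('xyz',st["tcp_rot"],degrees=True).as_matrix();T[:3,3]=st["tcp_pos"]
    return T@np.array(f["T_tool_cam"])
def atz(f,px,z,st=None):
    P=cam(f,st);d=P[:3,:3]@ray(f,px);o=P[:3,3];return o+d*(z-o[2])/d[2]
def dep(f,px,st=None):
    c,r=int(round(px[0])),int(round(px[1]));w=f["range_z"][r-1:r+2,c-1:c+2];w=w[w>0]
    if len(w)==0:return None
    P=cam(f,st);return P[:3,3]+P[:3,:3]@(ray(f,px)*np.median(w))
E
python3 - <<'E'
from h import *
np.set_printoptions(precision=4,suppress=True)
print(get_state())
for c in ["scene","top"]:
    f=grab_frame(c);cv2.imwrite(f"pics/{c}0.png",f["frame"]);np.savez(f"{c}0.npz",**f)
    for n in ["wheel_axis","long_tip","pointer","start_top","tester","oil_bottle","spray_can","screwdriver"]:
        for r in models.pinpoint(n,c)[:2]:
            print(c,n,np.round(r["score"],2),np.round(r["centre"],1),dep(f,r["centre"]))
E
```

```text
pics
{'time_s': 0.0, 'joint_positions': array([-81.6192,  33.9262,   2.7678,  92.2363,  -1.9079,  54.0126,
        -1.9298]), 'joint_velocities': array([-0.0056, -0.002 ,  0.073 ,  0.0506,  0.0859,  0.0743,  0.0921]), 'joint_efforts': array([ -0.0002, -54.8689,   1.5465, -19.813 ,   0.0093,   0.0089,
         0.    ]), 'tcp_pos': array([0.172 , 0.7034, 0.2017]), 'tcp_rot': array([-179.8712,    0.0076,  166.2674]), 'ft_force': array([-0.3459,  0.438 , -1.0272]), 'ft_torque': array([-0.033 , -0.0094,  0.0087]), 'opening': 0.08536619374417088}
scene wheel_axis 0.81 [366.9 222.9] [0.5218 0.1692 0.1198]
scene long_tip 0.51 [392.2 222.6] [0.4669 0.2185 0.0932]
scene pointer 0.86 [364.1 245.7] [0.5695 0.1886 0.0907]
scene start_top 0.48 [442.5 262.5] [0.4747 0.3774 0.0356]
scene tester 0.91 [341.1 244.8] [0.5968 0.1367 0.0899]
scene oil_bottle 0.98 [446.2 260.1] [0.473  0.3841 0.05  ]
scene spray_can 0.6 [241.1 231.5] [ 0.6596 -0.1441  0.0238]
scene spray_can 0.35 [361.7 247.6] [0.5821 0.1878 0.0971]
scene screwdriver 0.58 [332.1 194.9] [0.463  0.0327 0.0905]
top wheel_axis 0.88 [270.7 211.1] [0.501  0.1641 0.1197]
top long_tip 0.42 [250.4 219.6] [0.4779 0.2217 0.103 ]
top pointer 0.75 [263.2 186.8] [0.5749 0.1912 0.0949]
top start_top 0.62 [327.3 196.5] [0.5494 0.0075 0.108 ]
top tester 0.89 [290.4 209. ] [0.5138 0.1112 0.0889]
top oil_bottle 0.89 [200.6 232.2] [0.4368 0.3583 0.1126]
top spray_can 0.94 [379.5 177.5] [ 0.6126 -0.1421  0.0943]
top screwdriver 0.86 [323.1 251.8] [0.4017 0.0133 0.0015]
```

```bash
python3 - <<'E'
import cv2
f=cv2.imread("pics/top0.png")[130:290,170:410];cv2.imwrite("pics/top0c.png",cv2.resize(f,None,fx=3.3,fy=3.3,interpolation=cv2.INTER_CUBIC))
f=cv2.imread("pics/scene0.png")[160:300,220:470];cv2.imwrite("pics/scene0c.png",cv2.resize(f,None,fx=3.2,fy=3.2,interpolation=cv2.INTER_CUBIC))
E
```

```text
(no output)
```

View pics/top0c.png

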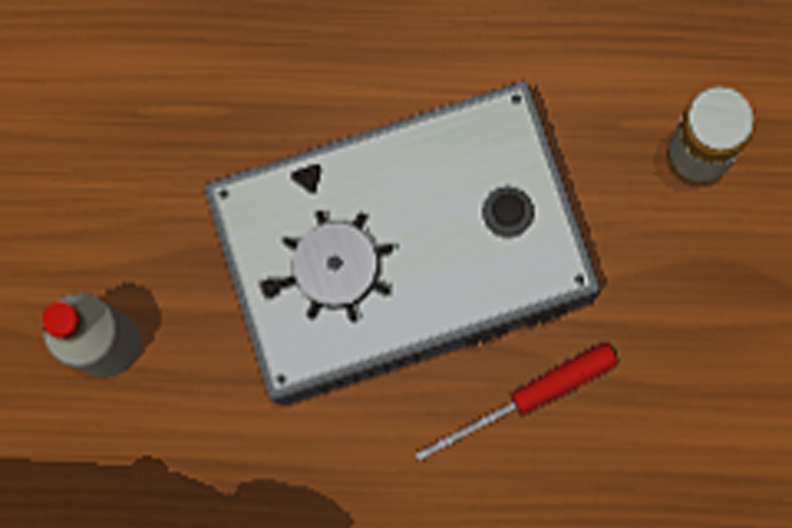

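View pics/scene0c.png

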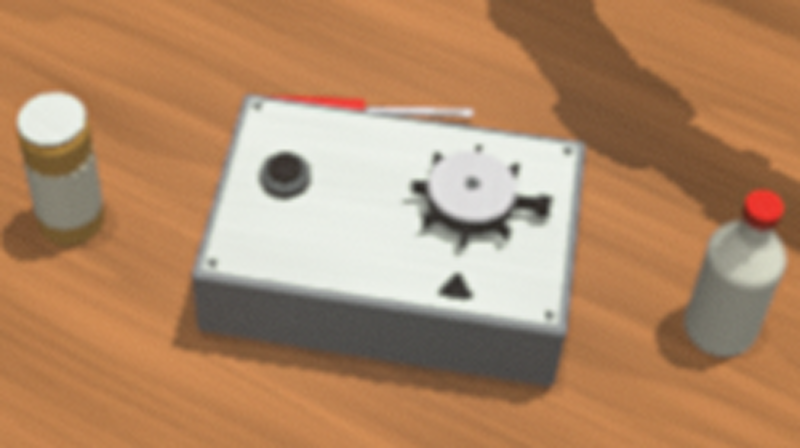

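View pics/top0.png

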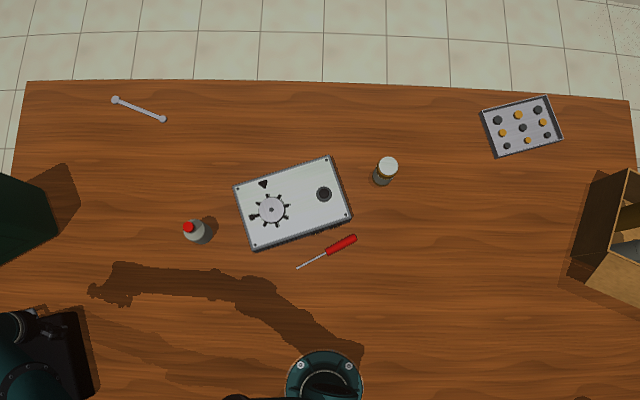

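Emit:
jog_arm --offset '[[0,0,-6],[-1,-1,-12],[-5,-5,-13],[-9,-9,-13],[-13,-13,-13],[-17,-17,-13],[-21,-21,-13],[-25,-25,-13]]' --angular '[[0,0,0],[0,0,-5],[0,0,-10],[0,0,-15],[0,0,-20],[0,0,-25],[0,0,-28],[0,0,-31]]' --hand '[255,255,255,255,255,255,255,255]' --force 60

```text
time_s: 1.9
tcp_pos: [0.3566, 0.4003, 0.3333]
tcp_rot: [180.0, 0.0, -162.6]
ft_force: [1.0, -0.0, -0.6]
opening: -0.0001
```

Emit:
jog_arm --offset '[[-1.3,-5,0],[-2.6,-10,0],[-4,-15,0],[-5.2,-20,0],[-6,-24,0],[-6.5,-26.5,0],[-6.5,-26.5,0],[-6.5,-26.5,0]]' --angular '[[0,0,0],[0,0,0],[0,0,0],[0,0,0],[0,0,0],[0,0,0],[0,0,0],[0,0,0]]' --hand '[255,255,255,255,255,255,255,255]'

```text
time_s: 2.9
tcp_pos: [0.4971, 0.168, 0.3332]
tcp_rot: [179.9, 0.0, -162.6]
ft_force: [0.4, 0.2, 0.7]
opening: 0.0003
```

```bash
python3 - <<'E'
from h import *
np.set_printoptions(precision=4,suppress=True)
st=get_state();print(st["tcp_pos"],st["tcp_rot"],st["joint_positions"],st["ft_force"])
f=grab_frame("wrist");cv2.imwrite("pics/w1.png",f["frame"]);np.savez("w1.npz",**f,tp=st["tcp_pos"],tr=st["tcp_rot"])
print(f["T_tool_cam"])
Z=dict(wheel_axis=.106,long_tip=.106,pointer=.094,start_top=.112,tester=.0)
for n in ["wheel_axis","long_tip","pointer","start_top"]:
        for r in models.pinpoint(n,"wrist")[:2]:
            print(n,np.round(r["score"],2),np.round(r["centre"],1),dep(f,r["centre"],st),atz(f,r["centre"],Z[n],st))
E
```

```text
[0.4971 0.168  0.3332] [ 179.924     0.042  -162.5722] [-32.7967  11.3016  11.0183 109.5544  -2.5802  59.3247  86.756 ] [0.4228 0.1536 0.6501]
[[ 0.0006 -0.9498 -0.3129  0.081 ]
 [ 1.      0.0007 -0.0002 -0.0002]
 [ 0.0005 -0.3129  0.9498 -0.1706]
 [ 0.      0.      0.      1.    ]]
wheel_axis 0.69 [310.5 161.5] [0.5016 0.1592 0.1218] [0.505  0.1599 0.106 ]
long_tip 0.96 [366. 157.] [0.4785 0.2213 0.1128] [0.4795 0.2226 0.106 ]
pointer 0.78 [316.4 208.1] [0.5663 0.1864 0.0904] [0.565  0.1861 0.094 ]
start_top 0.77 [185.8 167.3] [0.5557 0.0182 0.1121] [0.5558 0.0182 0.112 ]
```

View pics/w1.png

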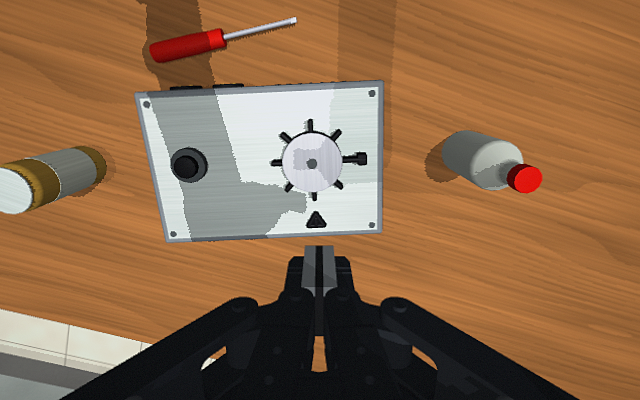

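```bash
python3 - <<'E'
from h import *
from scipy.optimize import least_squares
np.set_printoptions(precision=4,suppress=True)
f=dict(np.load("w1.npz"));st=dict(tcp_pos=f["tp"],tcp_rot=f["tr"])
g=cv2.cvtColor(f["frame"],cv2.COLOR_BGR2GRAY)
cv2.imwrite("pics/w1c.png",cv2.resize(f["frame"][75:255,125:395],None,fx=2.9,fy=2.9,interpolation=cv2.INTER_CUBIC))
for p in [(146,104),(372,93),(173,234),(372,225)]: print(atz(f,p,.09,st))
obs=[((311.5,163),.123,(-.01,.06)),((316.4,209.5),.098,(.06,.06)),((366,158),.106,(-.01,.126)),((186,167),.112,(-.01,-.095))]
W=np.array([atz(f,p,z,st)[:2] for p,z,_ in obs]);C=np.array([c for *_,c in obs])
def T(v,C): c,s=np.cos(v[2]),np.sin(v[2]); return C@np.array([[c,s],[-s,c]])+v[:2]
r=least_squares(lambda v:(T(v,C)-W).ravel(),[.51,.1,.3],loss='soft_l1',f_scale=.002)
print(r.x,np.degrees(r.x[2]),T(r.x,C)-W); print("axis,button",T(r.x,C))
sc=np.array([atz(f,p,.09,st)[:2] for p in [(146,104),(372,93),(173,234),(372,225)]])
print("screws in case",(sc-r.x[:2])@np.array([[np.cos(r.x[2]),-np.sin(r.x[2])],[np.sin(r.x[2]),np.cos(r.x[2])]]))
E
```

```text
[ 0.5007 -0.0479  0.09  ]
[0.4072 0.2061 0.09  ]
[0.6607 0.0114 0.09  ]
[0.5671 0.2655 0.09  ]
[0.5322 0.109  0.3541] 20.287431900109045 [[-0.0007  0.001 ]
 [ 0.0022 -0.0001]
 [-0.0015  0.0007]
 [ 0.0004 -0.0019]]
axis,button [[0.502  0.1618]
 [0.5677 0.1861]
 [0.4791 0.2237]
 [0.5557 0.0164]]
screws in case [[-0.0839 -0.1363]
 [-0.0835  0.1344]
 [ 0.0868 -0.1361]
 [ 0.087   0.1347]]
```

View pics/w1c.png

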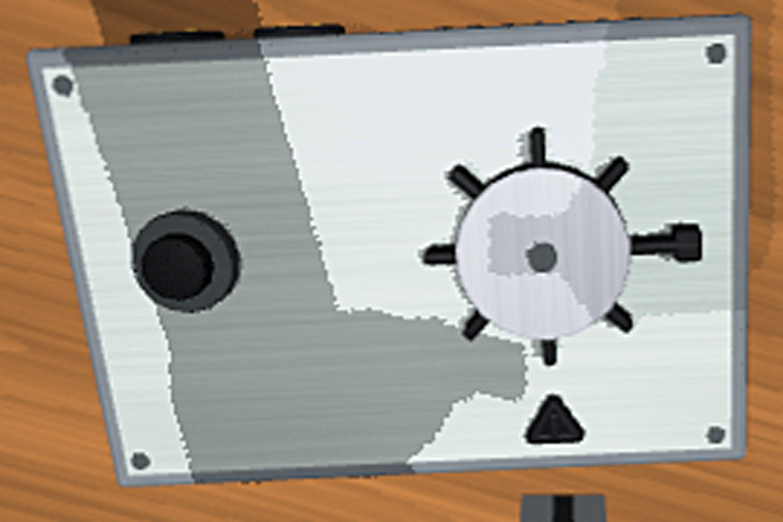

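```bash
cat >> h.py <<'E'
AX=np.array([.5025,.1615]);YAW=20.3
def wpose(theta,gap,z,r=.060):
    "TCP pos + yaw; theta deg of wheel, gap (m) behind paddle face"
    ph=np.radians(YAW-theta);u=np.array([np.cos(ph),np.sin(ph)]);t=np.array([u[1],-u[0]])
    return np.r_[AX+r*u-(.018+gap)*t,z], YAW-theta+90
def rel(st,pos,yaw):
    R0=R.from_euler('xyz',st["tcp_rot"],degrees=True);R1=R.from_euler('xyz',[180,0,yaw],degrees=True)
    return np.round(R0.inv().apply(pos-np.array(st["tcp_pos"]))*100,2),np.round((R0.inv()*R1).as_rotvec(degrees=True),1)
E
python3 - <<'E'
from h import *
st=get_state();print(rel(st,*wpose(-90,.014,.17)),rel(st,*wpose(-90,.014,.115)))
f=grab_frame("top");print(bot.tip_reach)
E
```

```text
(array([ 3.19,  5.06, 16.32]), array([ 0. ,  0. , -2.8])) (array([ 3.19,  5.05, 21.82]), array([ 0. ,  0. , -2.8]))
0.011
```

Emit:
jog_arm --offset '[[3.2,5,0],[3.2,5,5],[3.2,5.05,10],[3.2,5.05,14],[3.2,5.05,16.3],[3.2,5.05,16.3],[3.2,5.05,16.3],[3.2,5.05,16.3]]' --angular '[[0,0,-2.8],[0,0,-2.8],[0,0,-2.8],[0,0,-2.8],[0,0,-2.8],[0,0,-2.8],[0,0,-2.8],[0,0,-2.8]]' --hand '[255,255,255,255,255,255,255,255]'

```text
time_s: 4.2
tcp_pos: [0.4527, 0.207, 0.1715]
tcp_rot: [179.9, 0.2, -159.7]
ft_force: [0.1, -0.4, -0.0]
opening: -0.0
```

```bash
python3 - <<'E'
from h import *
np.set_printoptions(precision=4,suppress=True)
st=get_state();print(st["tcp_pos"],st["tcp_rot"],st["ft_force"],st["joint_positions"])
f=grab_frame("wrist");cv2.imwrite("pics/w2.png",f["frame"]);np.savez("w2.npz",**f,tp=st["tcp_pos"],tr=st["tcp_rot"])
print(rel(st,*wpose(-90,.014,.115)),rel(st,*wpose(-90,.0,.115)))
for n,z in dict(wheel_axis=.106,long_tip=.106,pointer=.094).items():
        for r in models.pinpoint(n,"wrist")[:2]:
            print(n,np.round(r["score"],2),np.round(r["centre"],1),atz(f,r["centre"],z,st))
E
```

```text
[0.4527 0.207  0.1715] [ 179.9343    0.2055 -159.7431] [ 0.131  -0.387  -0.0127] [-35.6108  20.3136   7.4347 123.1084  -4.3795  36.602   85.1318]
(array([0.13, 0.  , 5.65]), array([ 0.1,  0.2, -0. ])) (array([-1.27,  0.  ,  5.65]), array([ 0.1,  0.2, -0. ]))
wheel_axis 0.56 [239.9 239.2] [0.5043 0.1601 0.106 ]
long_tip 0.78 [325.9 238.3] [0.4803 0.223  0.106 ]
pointer 0.8 [253.6 304.4] [0.5676 0.1881 0.094 ]
```

View pics/w2.png

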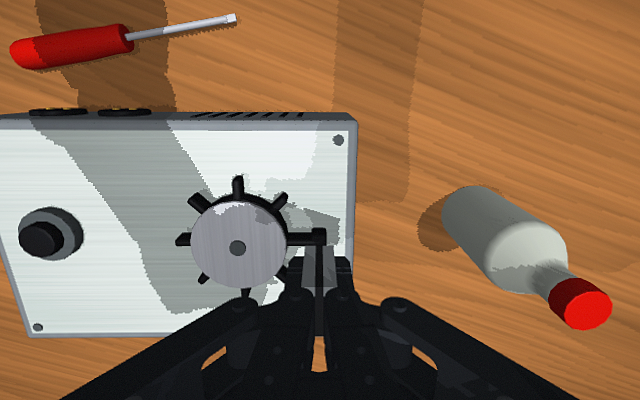

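```bash
python3 - <<'E'
from h import *
f=dict(np.load("w2.npz"));st=dict(tcp_pos=f["tp"],tcp_rot=f["tr"])
print(f["K"],f["k1"])
def proj(tool):
    p=np.linalg.inv(f["T_tool_cam"])@np.r_[tool,1];u=p[:2]/p[2];u=u*(1+f["k1"]*(u@u));return f["K"][:2,:2]@u+f["K"][:2,2]
for t in [(0,0,.011),(.011,.0145,.011),(-.011,-.0145,.011),(-.011,.0145,.011),(-.011,0,.011)]: print(t,proj(t))
for p in [(.4803,.223,.106),(.5043,.1601,.106)]:
    t=R.from_euler('xyz',st["tcp_rot"],degrees=True).inv().apply(np.array(p)-st["tcp_pos"]);print(t,proj(t))
# depth of finger pixels
for px in [(310,255),(310,270),(330,255),(320,250),(310,290)]:
    d=f["range_z"][px[1],px[0]]; q=f["T_tool_cam"]@np.r_[ray(f,px)*d,1]; print(px,d,q[:3])
cv2.imwrite("pics/w2c.png",cv2.resize(f["frame"][190:340,220:400],None,fx=4,fy=4,interpolation=cv2.INTER_CUBIC))
E
```

```text
[[331.36152382   0.         318.77032594]
 [  0.         331.36152382 196.61249799]
 [  0.           0.           1.        ]] 0.01363871971017216
(0, 0, 0.011) [319.05163391 230.28184497]
(0.011, 0.0145, 0.011) [343.78606422 213.08563563]
(-0.011, -0.0145, 0.011) [295.15735538 246.90119661]
(-0.011, 0.0145, 0.011) [342.91462646 246.93827806]
(-0.011, 0, 0.011) [319.03552483 246.91617807]
[-0.0311899   0.00540578  0.06559342] [325.89688801 238.31800077]
[-0.03192767 -0.06191331  0.06551892] [239.8953062  239.18357493]
(310, 255) 0.14504546 [ 0.01134559 -0.00398885 -0.0408604 ]
(310, 270) 0.13386832 [ 0.01096611 -0.00368665 -0.05275322]
(330, 255) 0.14393492 [ 0.01188442  0.00472434 -0.04185   ]
(320, 250) 0.14763443 [ 0.01221843  0.00039424 -0.037846  ]
(310, 290) 0.12186615 [ 0.01027625 -0.0033616  -0.06561691]
```

View pics/w2c.png

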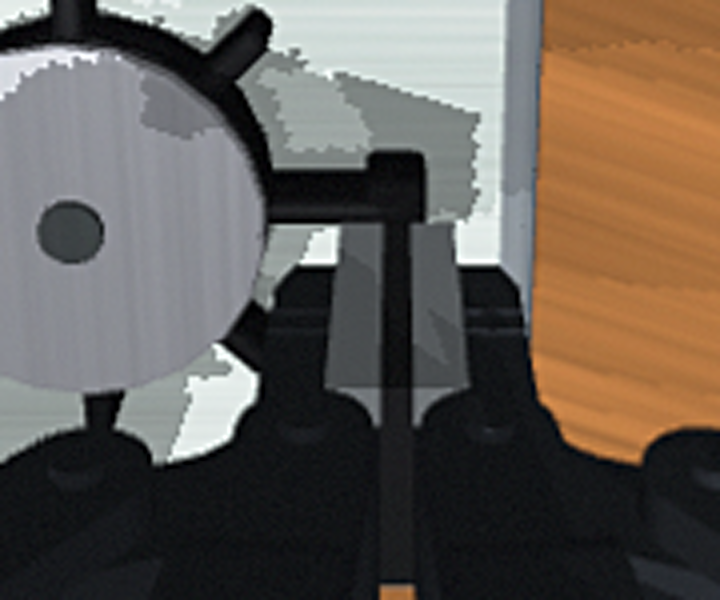

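```bash
python3 - <<'E'
from h import *
np.set_printoptions(precision=4,suppress=True)
for w in ["w1","w2"]:
  f=dict(np.load(w+".npz"))
  for c in (313,328,345):
    print(w,c)
    for r in range(206,300,6):
      d=f["range_z"][r,c]; q=f["T_tool_cam"]@np.r_[ray(f,(c,r))*d,1]; print(r,round(float(d),4),q[:3],f["frame"][r,c])
E
```

```text
w1 313
206 0.4419 [-0.0692 -0.008   0.2452] [230 232 225]
212 0.4376 [-0.0753 -0.0079  0.2387] [100 100  95]
218 0.4367 [-0.0824 -0.0079  0.2354] [40 37 35]
224 0.4439 [-0.0928 -0.008   0.2395] [21 20 19]
230 0.4516 [-0.1035 -0.0081  0.244 ] [233 237 228]
236 0.5546 [-0.1551 -0.0099  0.3355] [ 88 104 124]
242 0.5544 [-0.1646 -0.0099  0.3322] [ 65 115 175]
248 0.1504 [ 0.0118 -0.0028 -0.035 ] [88 86 80]
254 0.1447 [ 0.0119 -0.0027 -0.041 ] [89 86 82]
260 0.1402 [ 0.0116 -0.0026 -0.0458] [88 87 82]
266 0.1358 [ 0.0115 -0.0025 -0.0505] [88 85 81]
272 0.1321 [ 0.0111 -0.0025 -0.0545] [75 72 70]
278 0.1273 [ 0.0115 -0.0024 -0.0595] [78 76 72]
284 0.1225 [ 0.012  -0.0023 -0.0644] [76 75 71]
290 0.1218 [ 0.0103 -0.0023 -0.0657] [117 114 109]
296 0.1229 [ 0.0075 -0.0023 -0.0654] [51 50 46]
w1 328
206 0.4387 [-0.0681  0.012   0.2422] [230 232 224]
212 0.4423 [-0.0769  0.0121  0.2431] [225 227 219]
218 0.4439 [-0.0851  0.0121  0.242 ] [231 233 226]
224 0.4473 [-0.0941  0.0122  0.2426] [234 235 229]
230 0.4512 [-0.1034  0.0123  0.2437] [236 238 231]
236 0.5529 [-0.1544  0.0151  0.3339] [ 58 107
[... 2965 characters left out ...]
2 215 202]
218 0.271 [-0.0204  0.0213  0.0813] [192 192 183]
224 0.2726 [-0.0257  0.0214  0.0812] [191 193 182]
230 0.2754 [-0.0315  0.0216  0.0823] [171 170 162]
236 0.2765 [-0.0367  0.0217  0.0817] [160 159 151]
242 0.2779 [-0.0421  0.0218  0.0814] [181 178 169]
248 0.2809 [-0.0482  0.0221  0.0825] [175 172 163]
254 0.281 [-0.0531  0.0221  0.0811] [170 162 155]
260 0.148 [ 0.0078  0.0116 -0.0389] [20 18 16]
266 0.1438 [ 0.0074  0.0112 -0.0434] [20 21 19]
272 0.1395 [ 0.0072  0.0109 -0.048 ] [46 42 40]
278 0.1346 [ 0.0075  0.0105 -0.0531] [26 22 19]
284 0.1293 [ 0.0082  0.0101 -0.0585] [22 21 17]
290 0.1144 [ 0.0146  0.0089 -0.072 ] [20 19 16]
296 0.1119 [ 0.0141  0.0087 -0.0748] [20 18 19]
```

```bash
python3 - <<'E'
from h import *
np.set_printoptions(precision=4,suppress=True)
st=get_state()
for c in ["scene","top"]:
    f=grab_frame(c);np.savez(c+"2.npz",**f,tp=st["tcp_pos"],tr=st["tcp_rot"])
    P=np.linalg.inv(f["pose"])
    for z in (.011,-.034):
        w=R.from_euler('xyz',st["tcp_rot"],degrees=True).apply([0,0,z])+st["tcp_pos"]
        p=P@np.r_[w,1];u=p[:2]/p[2];u=u*(1+f["k1"]*(u@u));q=f["K"][:2,:2]@u+f["K"][:2,2];print(c,z,w,q)
        cv2.circle(f["frame"],(int(q[0]),int(q[1])),1,(0,0,255) if z>0 else (0,255,0),-1)
    x,y=int(q[0]),int(q[1]);s=f["frame"][max(y-70,0):y+70,x-90:x+90]
    cv2.imwrite(f"pics/{c}2.png",cv2.resize(s,None,fx=4,fy=4,interpolation=cv2.INTER_CUBIC))
E
```

```text
scene 0.011 [0.4521 0.2066 0.1599] [393.5387 200.8278]
scene -0.034 [0.4521 0.2065 0.2049] [395.6637 189.0792]
top 0.011 [0.4521 0.2066 0.1599] [252.7113 226.1364]
top -0.034 [0.4521 0.2065 0.2049] [250.5026 223.8291]
```

View pics/scene2.png

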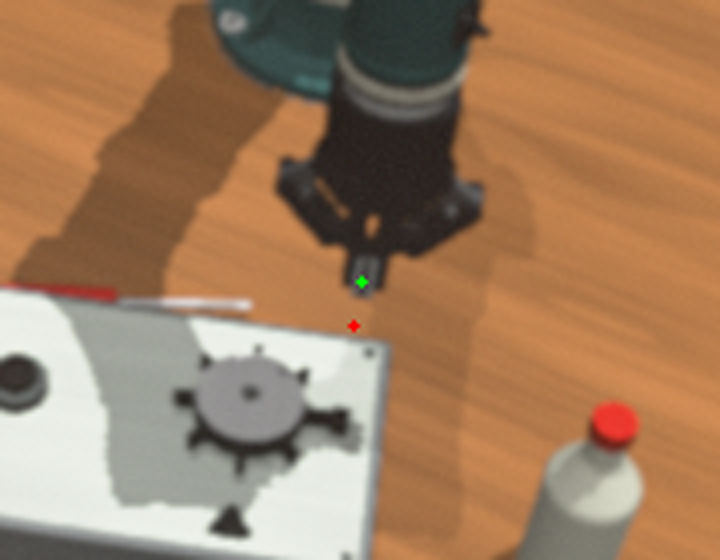

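View pics/top2.png

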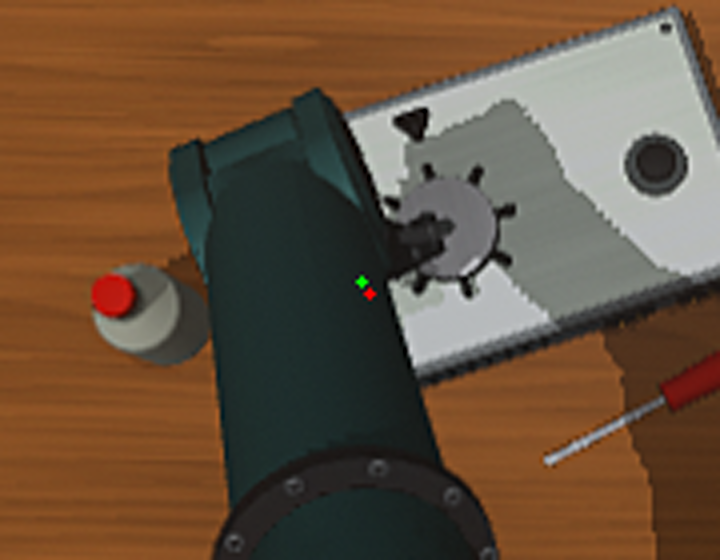

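Emit:
jog_arm --offset '[[0.1,0,3],[0.1,0,5],[0.1,0,6],[0.1,0,7],[0.1,0,7.5],[0.1,0,7.5],[0.1,0,7.5],[0.1,0,7.5]]' --angular '[[0.1,0.2,0],[0.1,0.2,0],[0.1,0.2,0],[0.1,0.2,0],[0.1,0.2,0],[0.1,0.2,0],[0.1,0.2,0],[0.1,0.2,0]]' --hand '[255,255,255,255,255,255,255,255]'

```text
time_s: 5.5
tcp_pos: [0.4513, 0.2063, 0.0959]
tcp_rot: [-180.0, -0.1, -159.8]
ft_force: [0.4, 0.5, -0.0]
opening: -0.0001
```

```bash
python3 - <<'E'
from h import *
np.set_printoptions(precision=4,suppress=True)
st=get_state();print(st["tcp_pos"],st["tcp_rot"],st["ft_force"],st["joint_positions"])
f=grab_frame("wrist");cv2.imwrite("pics/w3.png",cv2.resize(f["frame"][150:350,160:460],None,fx=2.6,fy=2.6,interpolation=cv2.INTER_CUBIC));np.savez("w3.npz",**f,tp=st["tcp_pos"],tr=st["tcp_rot"])
for n,z in dict(wheel_axis=.106,long_tip=.106,pointer=.094).items():
        for r in models.pinpoint(n,"wrist")[:2]:
            print(n,np.round(r["score"],2),np.round(r["centre"],1),atz(f,r["centre"],z,st))
for c in (313,328):
    for r in range(200,262,4):
      d=f["range_z"][r,c]; q=f["T_tool_cam"]@np.r_[ray(f,(c,r))*d,1]; print(c,r,q[:3],q[2]*-1+st["tcp_pos"][2])
E
```

```text
[0.4513 0.2063 0.0959] [-179.9514   -0.0667 -159.7502] [ 0.3638  0.4719 -0.0148] [-34.2543  27.5153   5.8481 126.2364  -5.9565  26.5679  86.5208]
wheel_axis 0.69 [212.7 301.6] [0.5048 0.1617 0.106 ]
pointer 0.4 [184.6 236.2] [0.4775 0.1344 0.094 ]
313 200 [ 0.0204 -0.0034  0.0072] 0.088779297927069
313 204 [ 0.0183 -0.0034  0.0063] 0.08965692788852649
313 208 [ 0.0158 -0.0035  0.0065] 0.08939426546056677
313 212 [ 0.0133 -0.0035  0.0067] 0.08928519494468971
313 216 [ 0.0114 -0.0035  0.0053] 0.09068417935943089
313 220 [ 0.0086 -0.0035  0.0061] 0.08984726540654274
313 224 [ 0.0066 -0.0035  0.005 ] 0.09096702842484165
313 228 [ 0.0034 -0.0035  0.0065] 0.08941086476278597
313 232 [ 0.0011 -0.0035  0.0062] 0.08976816756309995
313 236 [-0.0011 -0.0035  0.0053] 0.09067740028832318
313 240 [-0.0043 -0.0036  0.0066] 0.08937291680562916
313 244 [-0.0062 -0.0035  0.0053] 0.09066962701012014
313 248 [ 0.0116 -0.0028 -0.0347] 0.13062661804178355
313 252 [ 0.0117 -0.0027 -0.0387] 0.13465176523888922
313 256 [ 0.0116 -0.0027 -0.0422] 0.13818902259631066
313 260 [ 0.012  -0.0026 -0.0465] 0.14239582506825194
328 200 [0.0208 0.005  0.0059] 0.09002792136089964
328 204 [0.018  0.0051 0.0071] 0.08888434325811127
328 208 [0.0158 0.0051 0.0067] 0.08927650398597041
328 212 [0.0139 0.0051 0.0053] 0.0906517912062436
328 216 [0.0114 0.0051 0.0053] 0.09066690050322175
328 220 [0.0087 0.0051 0.0059] 0.0899918560859405
328 224 [0.0062 0.0052 0.006 ] 0.08993290337476904
328 228 [0.0037 0.0052 0.006 ] 0.08993365402683541
328 232 [0.0005 0.0052 0.0075] 0.08841949372350079
328 236 [-0.0017  0.0052  0.0067] 0.08921529828220755
328 240 [-0.0039  0.0052  0.0059] 0.09004176119933373
328 244 [-0.0061  0.0052  0.0052] 0.09078615305600009
328 248 [ 0.0119  0.004  -0.0353] 0.1312071460235939
328 252 [ 0.0114  0.004  -0.0382] 0.13415896321139054
328 256 [ 0.0119  0.0038 -0.0428] 0.138734936248261
328 260 [ 0.0122  0.0037 -0.0469] 0.14281518838022383
```

View pics/w3.png

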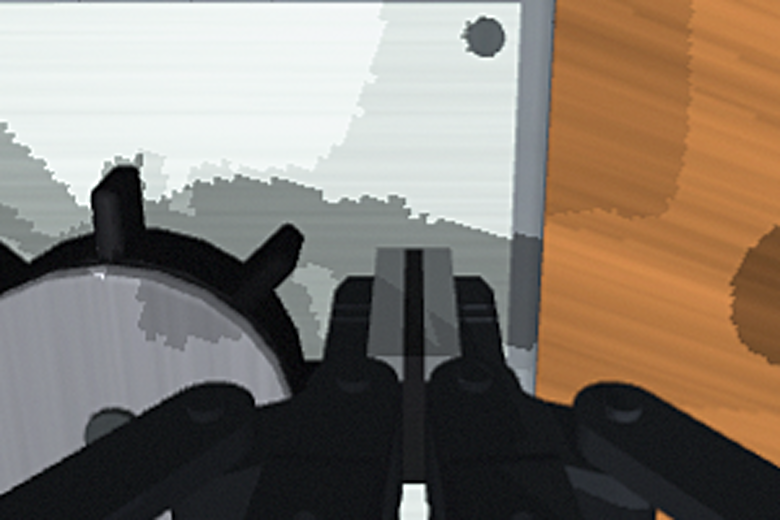

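Emit:
jog_arm --offset '[[0,0,1],[0,0,2],[0,0,2.3],[0,0,2.6],[0,0,2.6],[0,0,2.6],[0,0,2.6],[0,0,2.6]]' --angular '[[0,0,0],[0,0,0],[0,0,0],[0,0,0],[0,0,0],[0,0,0],[0,0,0],[0,0,0]]' --hand '[255,255,255,255,255,255,255,255]'

```text
time_s: 6.7
tcp_pos: [0.4512, 0.2063, 0.0699]
tcp_rot: [-180.0, -0.1, -159.7]
ft_force: [1.0, 0.7, 0.5]
opening: -0.0
```

```bash
python3 - <<'E'
from h import *
np.set_printoptions(precision=4,suppress=True)
st=get_state();print(st["tcp_pos"],st["tcp_rot"],st["ft_force"],st["joint_positions"])
f=grab_frame("wrist");cv2.imwrite("pics/w4.png",f["frame"]);
f=grab_frame("scene");cv2.imwrite("pics/s4.png",cv2.resize(f["frame"][150:290,300:480],None,fx=4,fy=4,interpolation=cv2.INTER_CUBIC));
print(rel(st,*wpose(-90,.002,.07)))
for th in (-88,-84,-78,-72,-66,-60,-54,-50,-45,-40): print(th,*rel(st,*wpose(th,0,.07)))
E
```

```text
[0.4512 0.2063 0.0699] [-179.951    -0.072  -159.7444] [1.0208 0.6877 0.4535] [-33.654   30.2047   5.1048 127.0265  -6.462   23.0779  86.9686]
(array([-1.26,  0.02, -0.01]), array([-0. , -0.1, -0. ]))
-88 [-1.67  0.08 -0.01] [-0.1 -0.1  2. ]
-84 [-2.09  0.18 -0.01] [-0.1 -0.1  6. ]
-78 [-2.74  0.26 -0.01] [-0.1 -0.1 12. ]
-72 [-3.4   0.28 -0.01] [-0.1 -0.1 18. ]
-66 [-4.05  0.24 -0.02] [-0.1 -0.1 24. ]
-60 [-4.7   0.12 -0.02] [-0.1 -0.1 30. ]
-54 [-5.33 -0.06 -0.02] [-0.1 -0.1 36. ]
-50 [-5.73 -0.22 -0.02] [-0.1 -0.1 40. ]
-45 [-6.23 -0.46 -0.02] [-0.1 -0.  45. ]
-40 [-6.7  -0.74 -0.02] [-0.1 -0.  50. ]
```

View pics/w4.png

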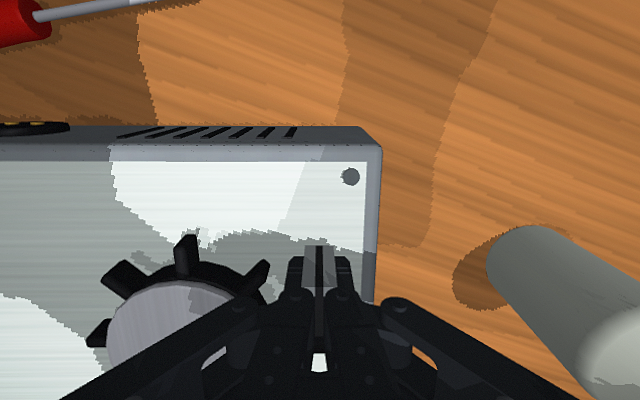

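View pics/s4.png

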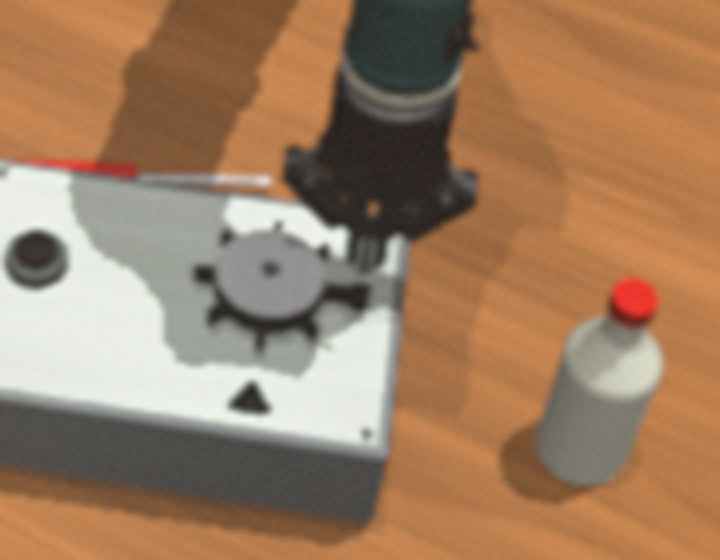

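Emit:
jog_arm --offset '[[-1.0,0,0],[-1.7,0.1,0],[-2.1,0.2,0],[-2.7,0.25,0],[-3.4,0.3,0],[-4.05,0.25,0],[-4.7,0.1,0],[-4.7,0.1,0]]' --angular '[[0,0,0],[0,0,2],[0,0,6],[0,0,12],[0,0,18],[0,0,24],[0,0,30],[0,0,30]]' --hand '[255,255,255,255,255,255,255,255]'

```text
time_s: 7.8
tcp_pos: [0.496, 0.224, 0.0698]
tcp_rot: [-179.9, 0.0, 170.3]
ft_force: [0.2, -0.9, 0.6]
opening: -0.0
```

```bash
cat > look.py <<'E'
from h import *
import sys
np.set_printoptions(precision=4,suppress=True)
st=get_state();print(st["time_s"],st["tcp_pos"],st["tcp_rot"],st["ft_force"],st["joint_positions"])
f=grab_frame("scene");cv2.imwrite(f"pics/{sys.argv[1]}.png",cv2.resize(f["frame"][150:290,280:460],None,fx=4,fy=4,interpolation=cv2.INTER_CUBIC));
r=models.pinpoint("long_tip","scene")
for q in r[:2]:
    p=atz(f,q["centre"],.106);d=p[:2]-AX;print("tip",q["score"],q["centre"],p,"theta",YAW-np.degrees(np.arctan2(d[1],d[0])),np.hypot(*d))
E
python3 look.py s5; python3 - <<'E'
from h import *
st=get_state()
for th in (-60,-54,-48,-42,-36,-30,-26,-22,-18,-14,-10,-6): print(th,*rel(st,*wpose(th,0,.07)))
E
```

```text
7.8 [0.496  0.224  0.0698] [-179.9326    0.0289  170.2837] [ 0.1793 -0.8712  0.5744] [-39.0131  33.1056  13.5979 121.3709 -16.1496  27.2094  67.1686]
tip 0.75 [382.1, 236.6] [0.5309 0.2189 0.106 ] theta -43.34002013373677 0.06403708661960686
tip 0.7 [309.1, 208.9] [0.5494 0.0116 0.106 ] theta 92.94189388027544 0.15705717698253988
-60 [ 0.01  0.   -0.03] [-0.1 -0.   0. ]
-54 [-0.63  0.16 -0.03] [-0.1 -0.   6. ]
-48 [-1.28  0.25 -0.03] [-0.1 -0.  12. ]
-42 [-1.93  0.27 -0.03] [-0.1 -0.  18. ]
-36 [-2.59  0.22 -0.03] [-0.1 -0.  24. ]
-30 [-3.23  0.1  -0.03] [-0.1 -0.  30. ]
-26 [-3.65 -0.02 -0.03] [-0.1 -0.  34. ]
-22 [-4.07 -0.16 -0.03] [-0.1 -0.  38. ]
-18 [-4.47 -0.33 -0.03] [-0.1 -0.  42. ]
-14 [-4.86 -0.54 -0.03] [-0.1 -0.  46. ]
-10 [-5.23 -0.76 -0.03] [-0.1 -0.  50. ]
-6 [-5.59 -1.02 -0.03] [-0.1 -0.  54. ]
```

View pics/s5.png

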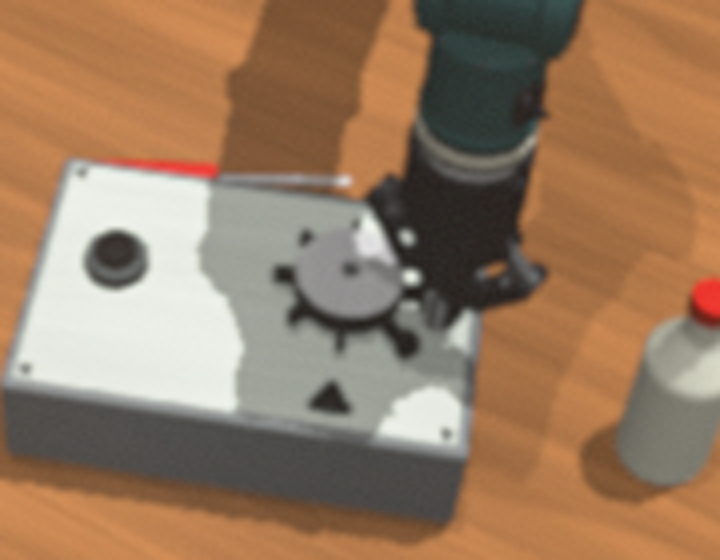

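Emit:
jog_arm --offset '[[-0.65,0.15,0],[-1.3,0.25,0],[-1.95,0.25,0],[-2.6,0.2,0],[-3.25,0.1,0],[-3.85,-0.1,0],[-4.4,-0.3,0],[-4.75,-0.5,0]]' --angular '[[0,0,6],[0,0,12],[0,0,18],[0,0,24],[0,0,30],[0,0,36],[0,0,41],[0,0,45]]' --hand '[255,255,255,255,255,255,255,255]'

```text
time_s: 8.9
tcp_pos: [0.5408, 0.2107, 0.0696]
tcp_rot: [-179.9, 0.0, 125.3]
ft_force: [-0.4, 0.2, -0.1]
opening: 0.0002
```

```bash
python3 look.py s6
```

```text
8.9 [0.5408 0.2107 0.0696] [-179.8869    0.0056  125.2563] [-0.3601  0.1946 -0.1489] [-44.0335  36.9656  26.0747 117.1007 -29.4647  32.4331  38.1012]
tip 0.62 [361.8, 244.5] [0.5794 0.1859 0.106 ] theta 2.6586801674174225 0.08064467563076355
```

View pics/s6.png

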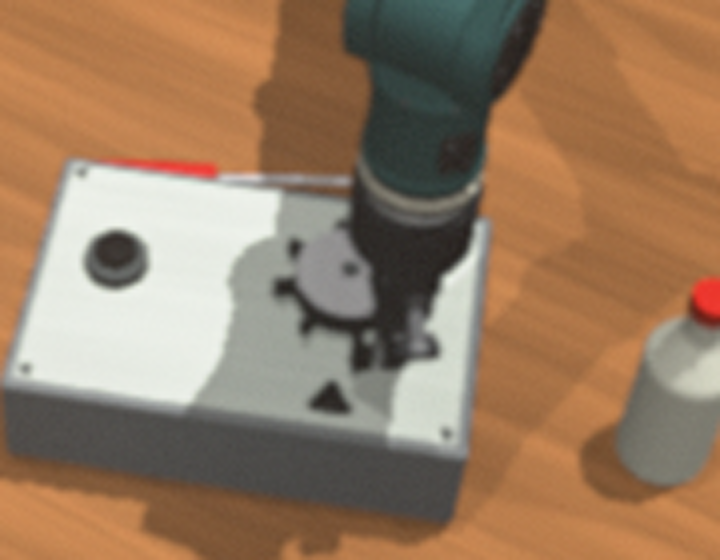

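```bash
python3 - <<'E'
from h import *
st=get_state()
for th in (-15,-12,-10,-8,-6,-4): print(th,*rel(st,*wpose(th,0,.07)))
E
python3 look.py s6b
```

```text
-15 [ 0.03  0.04 -0.04] [-0.1  0.   0. ]
-12 [-0.28  0.12 -0.04] [-0.1  0.   3. ]
-10 [-0.5   0.17 -0.04] [-0.1  0.   5. ]
-8 [-0.71  0.21 -0.04] [-0.1  0.1  7. ]
-6 [-0.93  0.24 -0.04] [-0.1  0.1  9. ]
-4 [-1.14  0.27 -0.04] [-0.1  0.1 11. ]
9.0 [0.541  0.2104 0.0696] [-179.8859    0.0439  125.3487] [-0.1897  0.3203 -0.4103] [-44.0284  36.9698  26.0941 117.1037 -29.43    32.4131  38.1855]
tip 0.76 [366.1, 241.7] [0.5661 0.1912 0.106 ] theta -4.740832121094318 0.07021215839524825
tip 0.5 [342.3, 244.4] [0.6043 0.1438 0.106 ] theta 30.168001429735444 0.10336883421136851
```

View pics/s6b.png

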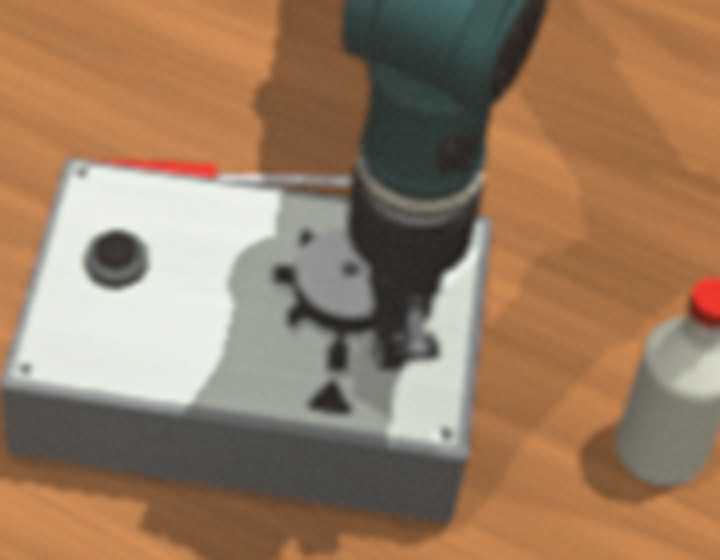

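Emit:
jog_arm --offset '[[0,0,-3],[0,0,-7],[0,0,-10],[-4.2,-2.5,-10],[-8.4,-5,-10],[-12.6,-7.5,-10],[-16.6,-9.9,-10],[-16.6,-9.9,-10]]' --angular '[[0,0,0],[0,0,0],[0,0,0],[0,0,0],[0,0,0],[0,0,0],[0,0,0],[0,0,0]]' --hand '[255,255,255,255,255,255,255,255]'

```text
time_s: 10.1
tcp_pos: [0.556, 0.013, 0.1704]
tcp_rot: [-179.9, 0.1, 125.0]
ft_force: [0.1, -0.0, 0.7]
opening: -0.0001
```

```bash
python3 look.py s7; python3 - <<'E'
from h import *
np.set_printoptions(precision=4,suppress=True)
st=get_state()
f=grab_frame("wrist");cv2.imwrite("pics/w7.png",f["frame"]);np.savez("w7.npz",**f,tp=st["tcp_pos"],tr=st["tcp_rot"])
for n,z in dict(wheel_axis=.106,long_tip=.106,pointer=.094,start_top=.112).items():
        for r in models.pinpoint(n,"wrist")[:2]:
            print(n,np.round(r["score"],2),np.round(r["centre"],1),atz(f,r["centre"],z,st))
E
```

```text
10.1 [0.556  0.013  0.1704] [-179.8654    0.1271  125.0139] [ 0.1315 -0.0186  0.6718] [-30.2031  27.5192  33.0935 116.7755 -21.9497  41.8149  51.5662]
long_tip 0.93 [485.3   5.7] [0.5655 0.1821 0.106 ]
pointer 0.86 [485.8   9.6] [0.5702 0.1858 0.094 ]
pointer 0.2 [320.1 206.9] [0.5617 0.0107 0.094 ]
start_top 0.83 [320.4 208.8] [0.5589 0.0149 0.112 ]
```

View pics/w7.png

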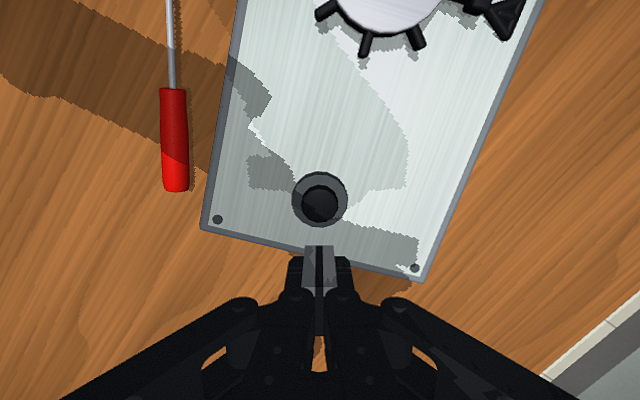

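View pics/s7.png

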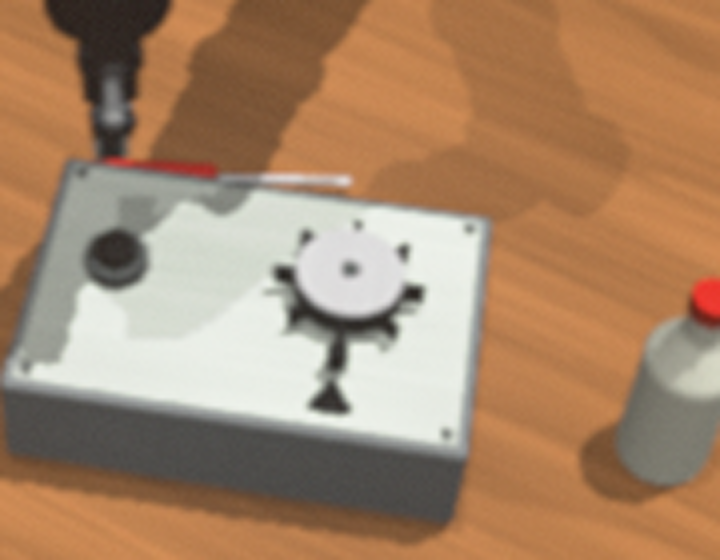

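```bash
python3 - <<'E'
from h import *
np.set_printoptions(precision=4,suppress=True)
f=dict(np.load("w7.npz"));st=dict(tcp_pos=f["tp"],tcp_rot=f["tr"])
for p in [(319.5,203),(320,208.8)]: print(atz(f,p,.112,st),dep(f,p,st))
cv2.imwrite("pics/w7c.png",cv2.resize(f["frame"][160:240,280:360],None,fx=6,fy=6,interpolation=cv2.INTER_CUBIC))
g=f["frame"][185:225,295:345].max(2);m=(g<40).astype(np.uint8);n,l,s,c=cv2.connectedComponentsWithStats(m);print(s,c+[295,185])
s2=get_state()
for z in (.150,.1455,.1395,.1385): print(z,rel(s2,np.array([.5565,.0160,z]),125))
E
```

```text
[0.5557 0.0182 0.112 ] [0.5558 0.0182 0.1119]
[0.5587 0.0147 0.112 ] [0.5588 0.0145 0.1114]
[[   0    0   50   40  953]
 [   5    0   38   38 1042]
 [  47    0    2    2    3]
 [   0    2    1    1    1]
 [  49    3    1    1    1]] [[319.9129 205.0556]
 [319.0557 204.0797]
 [342.6667 185.3333]
 [295.     187.    ]
 [344.     188.    ]]
0.15 (array([-0.33, -0.21,  1.96]), array([-0.1, -0. ,  0.6]))
0.1455 (array([-0.33, -0.2 ,  2.41]), array([-0.1, -0. ,  0.6]))
0.1395 (array([-0.33, -0.2 ,  3.01]), array([-0.1, -0. ,  0.6]))
0.1385 (array([-0.33, -0.2 ,  3.11]), array([-0.1, -0. ,  0.6]))
```

```bash
python3 - <<'E'
from h import *
s2=get_state();print(s2["tcp_pos"],s2["tcp_rot"],s2["joint_velocities"])
print(rel(s2,np.array([.556,.0172,.15]),125))
E
```

```text
[0.55626926 0.01991491 0.16963015] [-1.79889351e+02 -2.00853846e-02  1.25588480e+02] [ 0.10410345 -0.05084589  0.3960068  -0.02838162 -0.02810579 -0.10873444
 -0.12755299]
(array([-0.21, -0.18,  1.96]), array([-0.1, -0. ,  0.6]))
```

Emit:
jog_arm --offset '[[-0.2,-0.2,0.5],[-0.2,-0.2,1],[-0.2,-0.2,1.5],[-0.2,-0.2,1.95],[-0.2,-0.2,1.95],[-0.2,-0.2,1.95],[-0.2,-0.2,1.95],[-0.2,-0.2,1.95]]' --angular '[[0,0,0],[0,0,0],[0,0,0],[0,0,0],[0,0,0],[0,0,0],[0,0,0],[0,0,0]]' --hand '[255,255,255,255,255,255,255,255]'

```text
time_s: 11.45
tcp_pos: [0.5559, 0.0172, 0.1503]
tcp_rot: [-179.9, -0.0, 125.6]
ft_force: [0.1, 0.5, -0.7]
opening: -0.0
```

```bash
python3 look.py s8;  python3 - <<'E'
from h import *
st=get_state();print(st["tcp_pos"],st["ft_force"])
f=grab_frame("wrist");cv2.imwrite("pics/w8.png",cv2.resize(f["frame"][150:300,220:420],None,fx=3.5,fy=3.5,interpolation=cv2.INTER_CUBIC))
f=grab_frame("scene");cv2.imwrite("pics/s8.png",cv2.resize(f["frame"][170:250,260:360],None,fx=6,fy=6,interpolation=cv2.INTER_CUBIC))
E
```

```text
11.45 [0.5559 0.0172 0.1503] [-179.9064   -0.0145  125.5927] [ 0.073   0.548  -0.7108] [-29.2835  29.0371  31.544  117.6044 -23.4278  39.5619  53.0263]
tip 0.65 [365.3, 241.2] [0.5658 0.1888 0.106 ] theta -3.0087710292293472 0.06890197809058782
[0.55586695 0.01714356 0.1502713 ] [ 0.23302062 -0.07646128 -0.29998692]
```

View pics/w8.png

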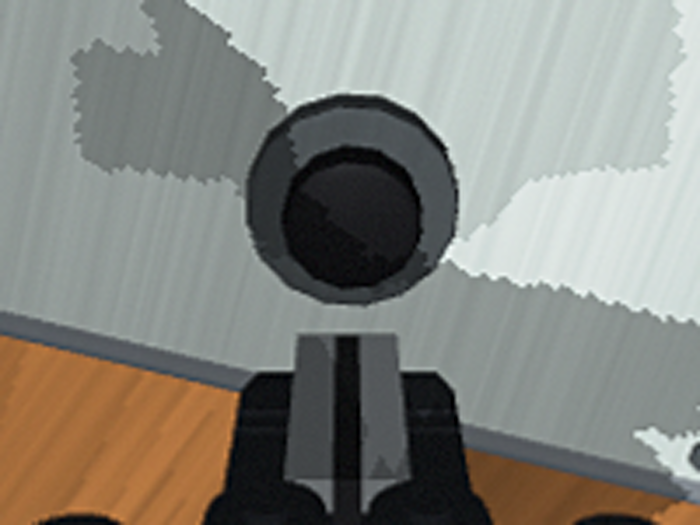

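View pics/s8.png

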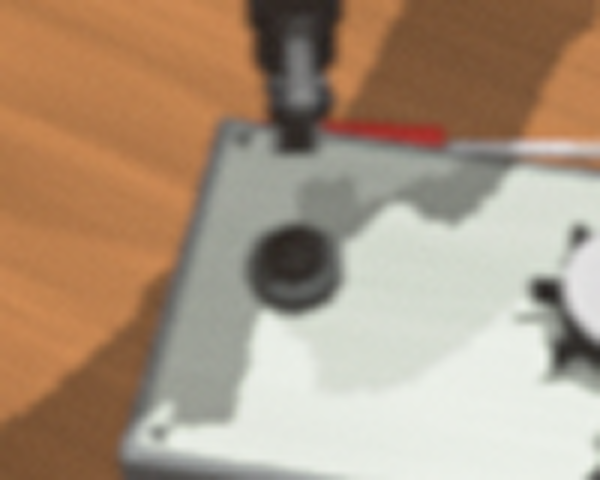

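Emit:
jog_arm --offset '[[0,0,2],[0,0,4],[0,0,5.5],[0,0,6.2],[0,0,6.6],[0,0,6.6],[0,0,6.6],[0,0,6.6]]' --angular '[[0,0,0],[0,0,0],[0,0,0],[0,0,0],[0,0,0],[0,0,0],[0,0,0],[0,0,0]]' --hand '[255,255,255,255,255,255,255,255]'

```text
time_s: 12.65
tcp_pos: [0.5559, 0.0171, 0.0846]
tcp_rot: [-179.9, -0.0, 125.6]
ft_force: [0.7, -0.5, 0.6]
opening: 0.0
```

```bash
python3 look.py s9;  python3 - <<'E'
from h import *
st=get_state();print(st["tcp_pos"],st["ft_force"])
f=grab_frame("wrist");cv2.imwrite("pics/w9.png",cv2.resize(f["frame"][150:300,220:420],None,fx=3.5,fy=3.5,interpolation=cv2.INTER_CUBIC))
f=grab_frame("scene");cv2.imwrite("pics/s9.png",cv2.resize(f["frame"][170:270,260:400],None,fx=5,fy=5,interpolation=cv2.INTER_CUBIC))
E
```

```text
12.65 [0.5559 0.0171 0.0846] [-179.9348   -0.0008  125.5989] [ 0.6989 -0.507   0.6042] [-25.3873  34.3066  26.5616 119.8265 -28.3101  32.0193  57.2117]
tip 0.76 [363.4, 241.4] [0.5688 0.1849 0.106 ] theta 0.8377381797997003 0.07032210422121374
[0.55583205 0.01715628 0.08445255] [ 0.77543829  0.07216879 -0.15262062]
```

View pics/w9.png

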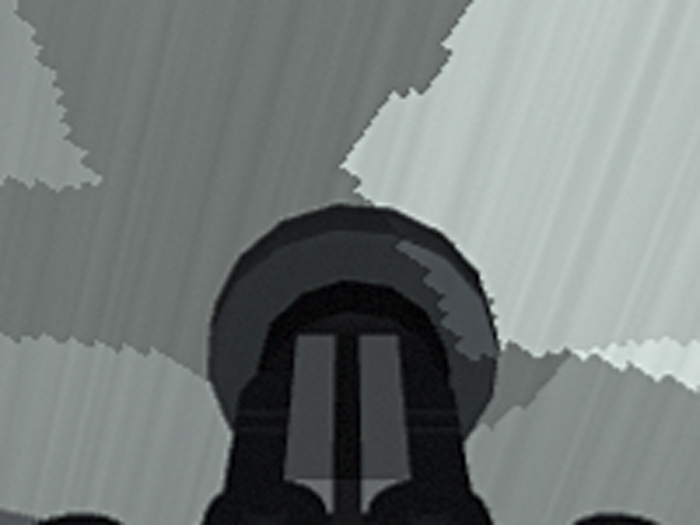

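View pics/s9.png

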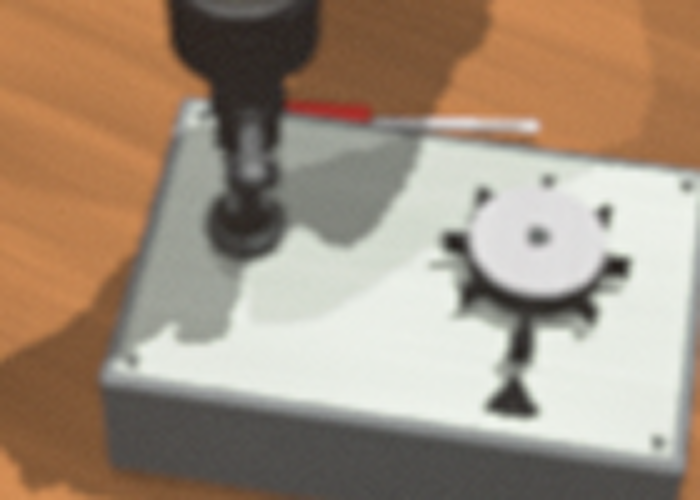

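Emit:
jog_arm --offset '[[0,0,0.3],[0,0,0.5],[0,0,0.7],[0,0,0.8],[0,0,0.9],[0,0,1.0],[0,0,1.1],[0,0,1.1]]' --angular '[[0,0,0],[0,0,0],[0,0,0],[0,0,0],[0,0,0],[0,0,0],[0,0,0],[0,0,0]]' --hand '[255,255,255,255,255,255,255,255]'

```text
time_s: 13.85
tcp_pos: [0.5561, 0.0173, 0.0771]
tcp_rot: [179.9, -0.2, 125.5]
ft_force: [-7.6, 1.5, 34.9]
opening: 0.0001
```

```bash
python3 look.py s10;  python3 - <<'E'
from h import *
for _ in range(3):
    f=grab_frame("wrist");st=get_state();print(st["tcp_pos"],st["ft_force"])
E
```

```text
13.85 [0.5561 0.0173 0.0771] [179.9405  -0.1708 125.5465] [-7.6413  1.469  34.8938] [-24.6902  34.8944  25.7682 120.0004 -29.0546  31.2128  57.8818]
tip 0.79 [363.5, 241.1] [0.5678 0.1847 0.106 ] theta 0.7439966391048607 0.06934946238161777
[0.55610672 0.01726751 0.07716535] [-8.60843924  2.82474595 34.54123143]
[0.55613107 0.01726921 0.07717168] [-8.55698199  1.69515924 35.26241337]
[0.55610534 0.01727891 0.07714416] [-7.5262385   1.31460088 35.68656202]
```

Emit:
jog_arm --offset '[[0,0,0.0],[0,0,0.0],[0,0,0],[0,0,0],[0,0,0],[0,0,0],[0,0,0],[0,0,0]]' --angular '[[0,0,0],[0,0,0],[0,0,0],[0,0,0],[0,0,0],[0,0,0],[0,0,0],[0,0,0]]' --hand '[255,255,255,255,255,255,255,255]'

```text
time_s: 15.1
tcp_pos: [0.556, 0.0172, 0.0776]
tcp_rot: [179.9, -0.2, 125.5]
ft_force: [-2.6, 0.4, 9.0]
opening: -0.0
```

```bash
python3 look.py s11;  python3 - <<'E'
from h import *
f=grab_frame("wrist");cv2.imwrite("pics/w11.png",cv2.resize(f["frame"][150:300,220:420],None,fx=3.5,fy=3.5,interpolation=cv2.INTER_CUBIC))
E
```

```text
15.1 [0.556  0.0172 0.0776] [179.9339  -0.1999 125.5399] [-2.6305  0.4308  9.0383] [-24.6596  34.8433  25.7494 119.987  -28.9983  31.2727  57.8386]
tip 0.75 [363.6, 239.7] [0.5639 0.1829 0.106 ] theta 1.0729689511423857 0.06498400328685108
```

View pics/w11.png

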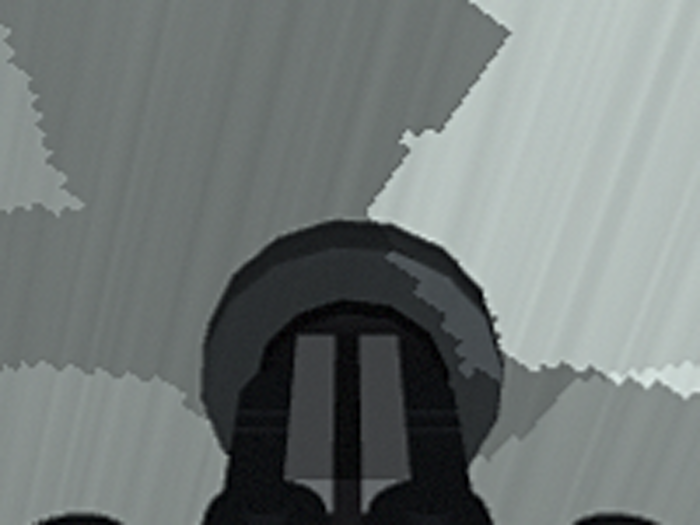

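Emit:
jog_arm --offset '[[0,0,-0.15],[0,0,-0.15],[0,0,-0.15],[0,0,-0.15],[0,0,-0.15],[0,0,-0.15],[0,0,-0.15],[0,0,-0.15]]' --angular '[[0,0,0],[0,0,0],[0,0,0],[0,0,0],[0,0,0],[0,0,0],[0,0,0],[0,0,0]]' --hand '[255,255,255,255,255,255,255,255]'

```text
time_s: 16.25
tcp_pos: [0.556, 0.0173, 0.0791]
tcp_rot: [179.9, -0.2, 125.5]
ft_force: [-1.0, -0.3, 3.3]
opening: -0.0002
```

```bash
python3 - <<'E'
from h import *
for _ in range(6):
    f=grab_frame("wrist");st=get_state();print(st["tcp_pos"],st["ft_force"])
E
```

```text
[0.55603289 0.01728897 0.07912565] [-1.59241422 -0.70630151  3.72544265]
[0.55603573 0.01725372 0.07913417] [-0.34120661 -0.25409119  3.70382183]
[0.55603626 0.01727243 0.07913824] [-0.98004247  0.72989583  4.77112194]
[0.55603081 0.0172531  0.07914787] [-0.29069111 -0.27533144  3.57618436]
[0.55605481 0.01724993 0.07914762] [-0.98362456 -0.01178626  4.73752792]
[0.55603133 0.01724359 0.07913678] [-1.81075702  0.38690581  3.50369537]
```

Emit:
jog_arm --offset '[[0,0,-0.2],[0,0,-0.2],[0,0,-0.2],[0,0,-0.2],[0,0,-0.2],[0,0,-0.2],[0,0,-0.2],[0,0,-0.2]]' --angular '[[0,0,0],[0,0,0],[0,0,0],[0,0,0],[0,0,0],[0,0,0],[0,0,0],[0,0,0]]' --hand '[255,255,255,255,255,255,255,255]'

```text
time_s: 17.55
tcp_pos: [0.556, 0.0173, 0.0811]
tcp_rot: [179.9, -0.2, 125.5]
ft_force: [-0.1, 0.2, 2.6]
opening: -0.0003
```

```bash
python3 - <<'E'
from h import *
for _ in range(4):
    f=grab_frame("wrist");st=get_state();print(st["tcp_pos"],st["ft_force"])
E
```

```text
[0.55603603 0.01725887 0.081125  ] [-0.89206671  0.01676457  2.90160987]
[0.55600476 0.01727128 0.08112117] [-0.06198713 -0.41148964  2.22056352]
[0.55600469 0.01721833 0.08114284] [-1.15645255 -0.56950125  2.68892846]
[0.55603031 0.01726417 0.08112272] [-1.160704   -0.61050366  4.30727754]
```

Emit:
jog_arm --offset '[[0,0,-1],[0,0,-4],[0,0,-8],[0,0,-12],[0,0,-14],[0,0,-14],[0,0,-14],[0,0,-14]]' --angular '[[0,0,0],[0,0,0],[0,0,0],[0,0,0],[0,0,0],[0,0,0],[0,0,0],[0,0,0]]' --hand '[255,255,255,255,255,255,255,255]'

```text
time_s: 18.75
tcp_pos: [0.5552, 0.0168, 0.2199]
tcp_rot: [-179.9, -0.3, 125.5]
ft_force: [0.6, 0.0, 0.0]
opening: -0.0
```

```bash
python3 look.py s12;  python3 - <<'E'
from h import *
np.set_printoptions(precision=4,suppress=True)
st=get_state()
f=grab_frame("wrist");cv2.imwrite("pics/w12.png",f["frame"])
m=[]
for r in models.pinpoint("start_top","wrist")[:2]:
    print(r,dep(f,r["centre"],st))
f=grab_frame("scene");cv2.imwrite("pics/s12.png",cv2.resize(f["frame"][150:310,210:470],None,fx=3,fy=3,interpolation=cv2.INTER_CUBIC))
E
```

```text
18.75 [0.5552 0.0168 0.2199] [-179.9362   -0.2675  125.5395] [0.5644 0.011  0.0252] [-32.7652  23.8427  35.7197 114.2692 -18.8296  47.7796  49.0662]
tip 0.51 [364.2, 241.7] [0.5686 0.1871 0.106 ] theta -0.8736879661833044 0.07087087342306382
{'centre': [324.2, 185.7], 'score': 0.81} [0.5595 0.0181 0.1112]
```

View pics/w12.png

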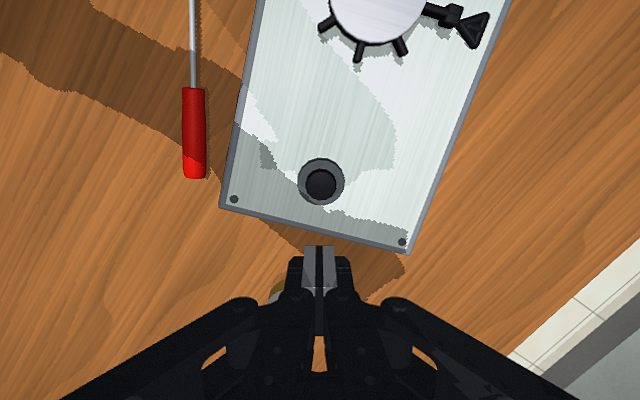

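View pics/s12.png

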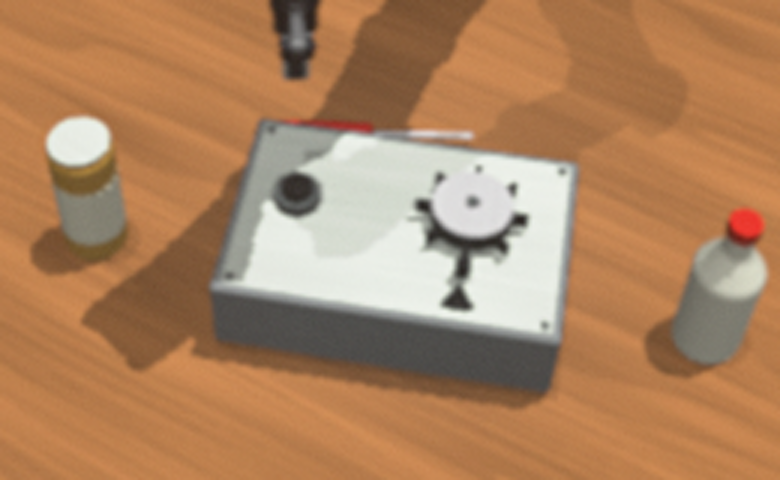

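```bash
python3 -c "
from h import *
st=get_state();print(st['joint_velocities'].round(2),st['ft_force']);print(bot.close_job())"
```

```text
[-0.1  -0.15  0.19 -0.15 -0.09  0.03  0.02] [-0.58457275  1.05611248  0.75374254]
the job is handed in; nothing more can be done
None
```

I turned the thumbwheel two clicks clockwise until the long tooth sat at the pointer, then pressed the start button down and let it come back up. The job was handed in at about 19 s with the arm clear above the tester. No verdict was reported.

**Wheel:** I pushed the long tooth from behind with the closed fingertips, one click per push. The last pictures show it at the pointer. The measured angle was about -0.9°, with readings between -5° and +3° since the wheel settled, so it did not run past.

**Button:**
- **Pressed:** the force rose to about 35 N at the lowest point, against the 5 N needed. It fell to 9, about 4 and about 3 N as I backed off in steps, which fits a hard stop followed by the spring. I did not measure the travel directly.
- **Back up:** its top afterwards measured 0.111 m (0.112 m is fully up), and the wrist force was near zero.

**Loose items:** the bottle, can and screwdriver look unmoved in the final pictures. I checked this by eye only.

**What disagreed:**
- **Fingertip position:** the wrist and scene cameras both put the closed fingertips about 3 cm behind the TCP, not 11 mm ahead as stated. I worked from the images, and moving down in steps without unexpected contact confirmed them.
- **Remaining error:** my image estimate was about 33 mm behind the TCP, but the height at which the button bottomed implied about 28 mm. So the press met the hard stop a few millimetres earlier than planned, hence the 35 N.

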